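Lay out finished mould inserts on their drawings

TASK

The four finished steel mould inserts are ready for final inspection: pick each one out of the row and stand it upright on its own drawing, centred on the full-size plan view that shows its shape and size, with the square and the long insert turned to match their outlines. Set them down without dropping them or knocking any over, and leave the V-block and the spray can where they are.

Things in the scene. Friction and masses are not known exactly. Their poses are not given: they have to be found in the camera images.
- round_large: Finished mould insert, bright steel, 0.4 to 0.9 kg: the larger of the two round ones. Flange 56 mm diameter and 8 mm high at the foot, plain 48 mm diameter body from 8 to 38 mm height, blunt cone on top to 50 mm. Origin: centre of its underside, z up. It starts upright on the bench (z = 0).
- round_small: Finished mould insert, bright steel, 0.16 to 0.35 kg: the smaller of the two round ones. Flange 38 mm diameter and 6 mm high at the foot, plain 30 mm diameter body from 6 to 38 mm height, thin nose of about 13 mm diameter on top to 50 mm. Origin: centre of its underside, z up. It starts upright on the bench (z = 0).
- square_insert: Finished mould insert, bright steel, 0.35 to 0.75 kg: square block 46 x 46 mm, 36 mm high, with a round cavity 26 mm wide and 12 mm deep in its top. Its x and y axes are square to its sides. Origin: centre of its underside, z up. It starts upright on the bench (z = 0).
- long_insert: Finished mould insert, bright steel, 0.37 to 0.8 kg: long bar, 30 mm along its x, 84 mm along its y, 26 mm high, with a rib 15 x 60 mm on top that reaches 36 mm height. Origin: centre of its underside, z up. It starts upright on the bench (z = 0).
- drawing_round_large: Clipboard with the drawing of the large round insert: heavy plan view is the larger set of circles, outer circle 56 mm diameter. Origin: middle of this view, at bench level. Fixed 4 mm board, x -72 to +118, y -68 to +68 mm; steel clip 15 mm above the bench at x +98 to +115. The thin side view at x +46 to +96 is not the place.
- drawing_round_small: Clipboard with the drawing of the small round insert: heavy plan view is the smaller set of circles, outer circle 38 mm diameter. Origin: middle of this view, at bench level. Fixed 4 mm board, x -72 to +118, y -68 to +68 mm; steel clip 15 mm above the bench at x +98 to +115. The thin side view at x +46 to +96 is not the place.
- drawing_square: Clipboard with the drawing of the square insert: heavy plan view is a 46 mm square with a 26 mm circle in it, its sides along the board's x and y. Origin: middle of this view, at bench level. Fixed 4 mm board, x -72 to +118, y -68 to +68 mm; steel clip 15 mm above the bench at x +98 to +115. The thin side view at x +46 to +96 is not the place.
- drawing_long: Clipboard with the drawing of the long insert: heavy plan view is a rectangle 30 mm along the board's x and 84 mm along its y, with a narrower one in it. Origin: middle of this view, at bench level. Fixed 4 mm board, x -72 to +118, y -68 to +68 mm; steel clip 15 mm above the bench at x +98 to +115. The thin side view at x +46 to +96 is not the place.
- v_block: V-block, a bench tool of darker steel, 44 mm along x, 60 mm along y, 36 mm high, with a 90 degree groove along y in its top; it has no drawing and stays where it is. It stands among the inserts. Origin: centre of its underside.
- spray_can: White and blue aerosol can with a red cap, 52 mm diameter, 168 mm high, standing at the right side of the bench; stays where it is. Origin: centre of its underside.
Mind the look-alikes: they are no part of the job. What is shaped like the round_large but pink or yellow is not meant. What is shaped like the long_insert but green is not meant.

How it is judged:
By the outcome, as a careful person would: the job done as asked, in the order asked, and still so for the second after the job is handed in, with the robot touching nothing.
It also fails if it takes over 104 s, if anything falls off the work surface, if the arm or the gripper's body presses on something with over 40 N, if the wrist force passes 120 N, or if a joint passes its speed limit or range.

ROBOT

A 6-joint arm with a two-finger parallel gripper is mounted at the origin on the work surface. World frame = base frame: x ahead of the robot, y to its left, z up, the work surface at z = 0. Lengths are in m, angles in rad, forces in N, time in s.
With the tool pointing down it reaches from about 0.35 to 0.775 m from the base axis. Payload 5.5 kg.
Tool frame: the origin (TCP) lies on the centre line of the jaws, within the pads' length; the fingertips stand 11 mm ahead of it and the grasp point (between the pads) lies 8 mm behind it (env.tip_extent is the distance from the TCP to the fingertips, in m); z points along the fingers, y is the line along which they close (so a half turn about z gives the same grasp; the last joint's range is limited). The gripper opens to 85 mm and grips with 20 to 120 N. Pads are 22 mm wide; open, the fingers measure 114 mm over their backs; the gripper's body (76 mm by 85 mm) begins 54 mm behind the grasp point. The pads swing forward as they close: fully open they stand 13 mm farther back than shut.
Start: joints at [1.059, 0.313, 0.046, 1.304, 0, 1.431], TCP at [0.209, 0.536, 0.242] pointing down, gripper open.
Joint ranges: [-2.76, 2.76], [-0.86, 1.69], [-1.03, 1.26], [-2.2, 2.34], [-1.47, 1.5], [-3.14, 3.14]. Speed limits (rad/s): [2.57, 2.57, 3.14, 3.14, 3.14, 3.14].

INTERFACE

Orientations are given as a unit quaternion [w, x, y, z].
In Python, from workcell import env gives the robot as it stands.
- The arm moves only by the shell command python3 -m jog 'ROWS' [FORCE]. ROWS is JSON, a list of rows, each a list of 5 numbers: the gripper's target within -1 to 1 (shut at 1, half-way at 0, fully open at -1), then the shift along the tool's x, y, z in m, then the turn about the tool's z in degrees. In form: [[fingers, tx, ty, tz, turn], ...]. A call has 1 to 5 rows; each row shifts and turns the commanded pose from where the row before left it, along the tool's axes as they then stand; what a row does not reach is not made up. A row lasts 1/12 s, in which the tool goes at most 41.7 mm and 7.16 degrees, less where a joint would pass 70% of its speed; a pose out of reach is approached as far as the arm can. A call is refused whole if a number of a shift passes 0.0417 or a number of a turn 7.16, either way. A call with a gripper value outside its range is refused whole. The fingers move at their own pace and stop on an object; FORCE is the grip in N (left out, the last holds). Time passes only in rows, so rows that do not move let the fingers close. It gives the time, the measured TCP pose, the force, the opening and the grip force at its end, in the units of the state.
- env.get_state(): the state, without advancing time (a new reading comes with each control period).
- env.read_camera(name): name is "side" or "top" or "wrist"; returns a dict with "img" (420x560x3 uint8, red, green, blue), "fov_y" (degrees; the focal length in pixels is half the picture's height over the tangent of half this angle, whatever the lens; pixels are square), "cx", "cy" (the principal point, pixels), "D" ([k1, k2, p1, p2, k3] as OpenCV has them; the pictures are not rectified), "T" (4x4, takes a point from camera to world coordinates). Camera axes: x right, y up, looking along -z (the intrinsics and any distortion apply to the point x, -y, -z); pixel columns grow to the right and rows downward; lengths in m; the calibration is good to about 2 mm. A picture is of the moment at which its call begins. There is no depth.
- env.hand_in(): hands the job in; it is judged then, once.
The state is a dict: "clock": time; "joint_pos": joint angles; "qvel": joint speeds; "tau": joint torques, N m; "tcp_pos": TCP position; "orientation": TCP orientation; "wrist_force": force on the tool from outside, world axes, zero at the start; "ft_torque": the same for the moment, N m; "finger_gap": finger opening in m; "grip_force": force on a finger pad.
Only numpy, scipy, OpenCV 4.12 (cv2) and the standard library are available. Lean on these libraries where they do the work, as an engineer would, in place of code of your own. Each camera call takes 0.05 s, during which the arm holds its last target. There are 200 camera calls.

## Working session

There is one attempt and no reset: what is moved stays moved. The work goes in short steps, Python scripts to look and compute and a shell command to move; the robot and the scene stay as the last step left them, time stands still between calls to the robot, and variables do not carry over. Pictures are saved under pics/ and viewed, at most 14 in all, crops included, and the job is handed in when it is done.

```bash
mkdir -p pics; ls
cat > h.py <<'E'
import numpy as np, cv2
from workcell import env
def cam(name,save=None):
    c=env.read_camera(name)
    if save: cv2.imwrite('pics/'+save,c['img'][:,:,::-1])
    return c
def K(c):
    f=210/np.tan(np.radians(c['fov_y'])/2)
    return np.array([[f,0,c['cx']],[0,f,c['cy']],[0,0,1.]])
def ray(c,px,z):
    p=cv2.undistortPoints(np.array(px,float).reshape(-1,1,2),K(c),np.array(c['D'],float)).reshape(-1,2)
    T=np.array(c['T']); d=np.c_[p[:,0],-p[:,1],-np.ones(len(p))]@T[:3,:3].T
    o=T[:3,3]; return o+d*((z-o[2])/d[:,2])[:,None]
def proj(c,P):
    T=np.array(c['T']); q=(np.array(P,float).reshape(-1,3)-T[:3,3])@T[:3,:3]
    q=q*[1,-1,-1]
    return cv2.projectPoints(q.reshape(-1,1,3),np.zeros(3),np.zeros(3),K(c),np.array(c['D'],float))[0].reshape(-1,2)
E
python3 - <<'E'
from h import *
for n in('top','side','wrist'):
    c=cam(n,n+'0.png'); print(n,np.round(c['T'],3).tolist(),c['fov_y'])
print({k:np.round(v,3).tolist() for k,v in env.get_state().items()})
E
```

```text
pics
top [[0.011, 0.998, -0.066, 0.377], [-1.0, 0.013, 0.017, -0.059], [0.018, 0.066, 0.998, 0.936], [0.0, 0.0, 0.0, 1.0]] 56.9175034703611
side [[0.975, 0.145, -0.169, 0.244], [-0.222, 0.591, -0.776, -0.946], [-0.013, 0.794, 0.608, 0.736], [0.0, 0.0, 0.0, 1.0]] 50.42119194259073
wrist [[0.362, -0.899, -0.246, 0.147], [0.932, 0.349, 0.097, 0.56], [-0.002, -0.265, 0.964, 0.373], [0.0, 0.0, 0.0, 1.0]] 63.443427926373495
{'clock': 0.15, 'joint_pos': [1.059, 0.314, 0.045, 1.304, -0.0, 1.431], 'qvel': [-0.0, -0.003, 0.004, 0.001, 0.0, -0.0], 'tau': [0.002, -48.106, 29.882, 0.014, -0.0, -0.0], 'tcp_pos': [0.209, 0.535, 0.242], 'orientation': [-0.0, 0.185, 0.983, -0.001], 'wrist_force': [0.312, -0.359, 0.648], 'ft_torque': [0.055, -0.044, -0.034], 'grip_force': 0.0, 'finger_gap': 0.086}
```

View pics/top0.png

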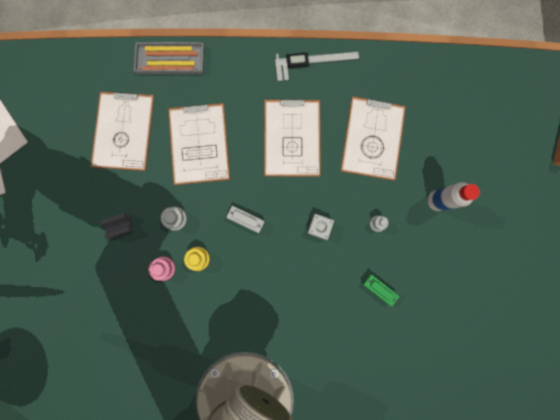

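View pics/side0.png

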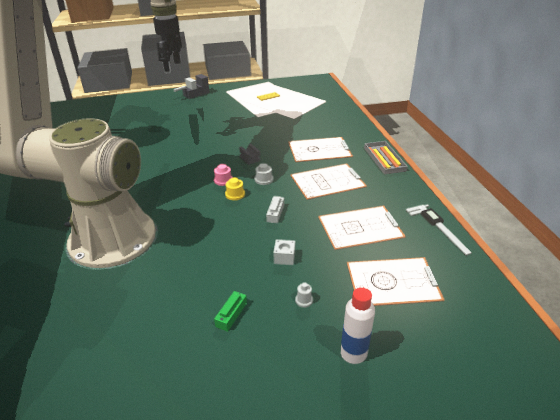

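Top view: inserts are large round (174,218), long (245,218), square (321,227), small round (379,223). The V-block is at (116,226). The drawings are small round (121,140), long (199,152), square (292,147) and large round (372,147). The pink (162,268), yellow (197,259) and green (381,290) pieces are look-alikes, because only the bright-steel ones fit. I'll confirm this in an enlarged crop.

Run:
```python
from h import *
c=cam('top'); im=c['img']
cv2.imwrite('pics/crop.png',cv2.resize(im[85:310,85:415,::-1],None,fx=2.4,fy=2.4,interpolation=cv2.INTER_CUBIC))
hsv=cv2.cvtColor(im,cv2.COLOR_RGB2HSV)
# boards: paper+border; steel
g=im.astype(int); m=((g[:,:,0]>70)).astype(np.uint8)
cs,_=cv2.findContours(m,cv2.RETR_EXTERNAL,cv2.CHAIN_APPROX_NONE)
for k in cs:
    a=cv2.contourArea(k)
    (x,y),wh,ang=cv2.minAreaRect(k)
    if a<100 or not(85<x<415 and 85<y<310): continue
    z=.004 if a>2000 else .03
    W=ray(c,cv2.boxPoints(((x,y),wh,ang)),z)[:,:2]
    e=W[1]-W[0]; e2=W[2]-W[1]
    print(int(a),np.round((x,y)),np.round(W.mean(0),4),'sides',np.round([np.linalg.norm(e),np.linalg.norm(e2)],3),'ang',np.round(np.degrees([np.arctan2(e[1],e[0]),np.arctan2(e2[1],e2[0])]),1))
```

```text
531 [162. 268.] [0.3129 0.1944] sides [0.064 0.058] ang [ -89.1 -178.6]
526 [196. 258.] [0.3374 0.113 ] sides [0.063 0.058] ang [ -89.2 -178.8]
257 [378. 224.] [ 0.4242 -0.3135] sides [0.046 0.04 ] ang [-89.3 179.6]
472 [321. 227.] [ 0.4154 -0.1761] sides [0.054 0.053] ang [ -18.1 -107.7]
491 [174. 218.] [0.4311 0.1693] sides [0.055 0.064] ang [ -25.1 -115.6]
529 [245. 219.] [0.4309 0.0015] sides [0.036 0.088] ang [ -25.4 -115.9]
4466 [198. 144.] [0.6169 0.1216] sides [0.145 0.199] ang [ -84.6 -174. ]
4454 [292. 138.] [ 0.6341 -0.1085] sides [0.144 0.196] ang [ -88.8 -180. ]
4313 [373. 138.] [ 0.6385 -0.3104] sides [0.199 0.147] ang [ -9.2 -97.6]
4276 [122. 130.] [0.6494 0.3128] sides [0.201 0.147] ang [ -2.8 -96.5]
```

View pics/crop.png

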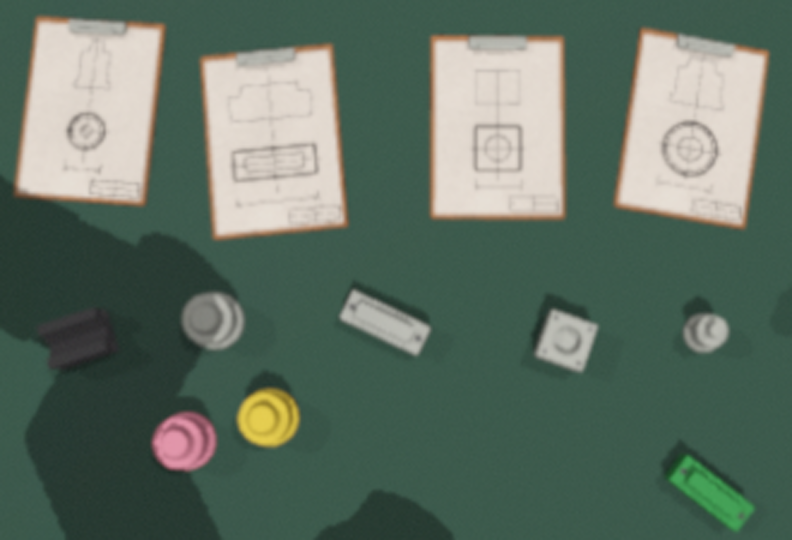

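The crop confirms it: the four bright-steel inserts match their descriptions, the V-block is the dark piece, and each drawing has a distinct plan view. Next I'm flying over for close looks with the wrist camera.

```bash
for i in 1 2 3; do python3 -m jog '[[-1,-0.026,-0.014,0,0],[-1,-0.026,-0.014,0,0],[-1,-0.026,-0.014,0,0],[-1,-0.026,-0.014,0,0],[-1,-0.026,-0.014,0,0]]' >/dev/null; done
python3 -m jog '[[-1,0,0,0,0],[-1,0,0,0,0]]'
python3 - <<'E'
from h import *
c=cam('wrist','w1.png'); np.savez('w1.npz',**{k:np.array(v) for k,v in c.items()})
E
```

```text
clock: 1.62
tcp_pos: [0.4967, 0.1972, 0.2419]
orientation: [-0.0, 0.186, 0.982, -0.0]
wrist_force: [-0.4, 0.3, -0.3]
finger_gap: 0.0855
grip_force: 0.0
```

View pics/w1.png

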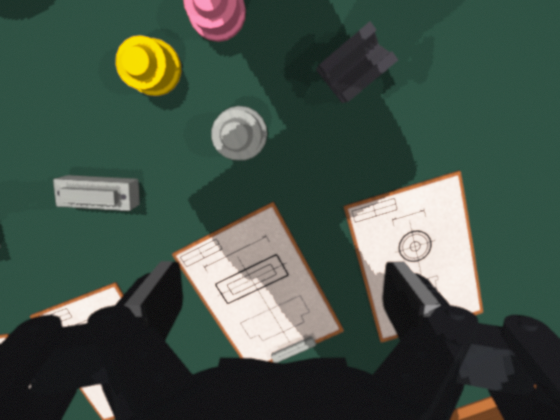

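Wrist view 1 shows the steel large round at (239,133), the long bar at (97,193), the long drawing at (252,278) and the small-round drawing at (415,246). The fingers occlude little. Next is the other half.

```bash
for i in 1 2; do python3 -m jog '[[-1,-0.014,-0.037,0,0],[-1,-0.014,-0.037,0,0],[-1,-0.014,-0.037,0,0],[-1,-0.014,-0.037,0,0],[-1,-0.014,-0.037,0,0]]' >/dev/null; done
python3 -m jog '[[-1,0,0,0,0],[-1,0,0,0,0]]'
python3 - <<'E'
from h import *
c=cam('wrist','w2.png'); np.savez('w2.npz',**{k:np.array(v) for k,v in c.items()})
E
```

```text
clock: 2.67
tcp_pos: [0.4917, -0.1977, 0.242]
orientation: [-0.0, 0.186, 0.983, 0.0]
wrist_force: [-0.1, 0.8, -0.8]
finger_gap: 0.0854
grip_force: 0.0
```

View pics/w2.png

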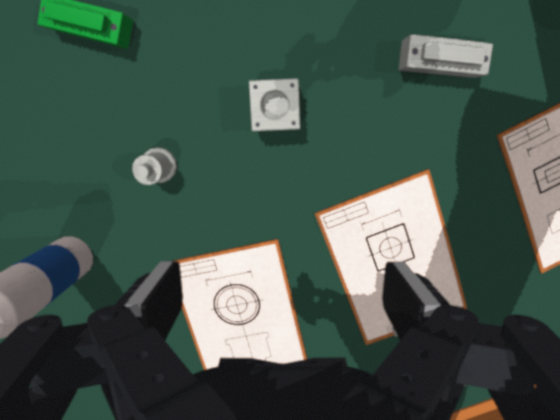

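Wrist view 2 shows the small round at (154,166), the square at (275,105), the large-round drawing at (237,304) and the square drawing at (390,247). The long bar is at (446,57). The green bar is a look-alike. Now measuring.

```bash
cat > meas.py <<'E'
from h import *
from scipy.optimize import least_squares
def circ(P,r=None):
    c0=P.mean(0)
    if r is None:
        s=least_squares(lambda q:np.hypot(*(P-q[:2]).T)-q[2],[*c0,.02],loss='soft_l1',f_scale=.0007).x; return s
    return least_squares(lambda q:np.hypot(*(P-q).T)-r,c0,loss='soft_l1',f_scale=.0007).x
def extent(c,k,h):
    ph=ray(c,k,h)[:,:2]; p0=ray(c,k,0)[:,:2]; n=np.array(c['T'])[:2,3]
    _,_,_=0,0,0
    (x,y),wh,a=cv2.minAreaRect((ph*1000).astype(np.float32)); 
    a=np.radians(a); out=[];dim=[]
    for t in(a,a+np.pi/2):
        u=np.array([np.cos(t),np.sin(t)]); f=lambda p,q:np.percentile(p@u,q)
        b=f(ph,99.5) if f(ph,99.5)>n@u else f(p0,99.5)
        d=f(ph,.5) if f(ph,.5)<n@u else f(p0,.5)
        out.append((b+d)/2*u); dim.append(b-d)
    return sum(out),np.array(dim),np.degrees(a)
def steel(c,px,win=45):
    hsv=cv2.cvtColor(c['img'],cv2.COLOR_RGB2HSV); x0,y0=px
    m=((hsv[:,:,1]<75)&(hsv[:,:,2]>60)).astype(np.uint8)
    w=np.zeros_like(m); w[max(0,y0-win):y0+win,max(0,x0-win*3//2):x0+win*3//2]=1
    cs,_=cv2.findContours(m*w,cv2.RETR_EXTERNAL,cv2.CHAIN_APPROX_NONE)
    return max(cs,key=cv2.contourArea).reshape(-1,2)
def near(c,k,r,z=0):
    P=ray(c,k,z)[:,:2]; n=np.array(c['T'])[:2,3]; q=P.mean(0)
    for _ in range(4):
        d=(n-q)/np.linalg.norm(n-q); s=P[(P-q)@d>0.1*r]; q=circ(s,r)
    return q,np.std(np.hypot(*(s-q).T))
def drawing(c,px,kind,z=.004):
    g=cv2.cvtColor(c['img'],cv2.COLOR_RGB2GRAY); x0,y0=px
    g=cv2.resize(g,None,fx=4,fy=4,interpolation=cv2.INTER_CUBIC)
    m=cv2.adaptiveThreshold(g,255,cv2.ADAPTIVE_THRESH_MEAN_C,cv2.THRESH_BINARY_INV,61,25)
    cs,_=cv2.findContours(m,cv2.RETR_LIST,cv2.CHAIN_APPROX_NONE)
    o=[]
    for k in cs:
        if len(k)<60: continue
        P=ray(c,(k.reshape(-1,2)-1.5)/4,z)[:,:2]; Q=ray(c,[px],z)[0,:2]
        (x,y),wh,a=cv2.minAreaRect((P*1000).astype(np.float32))
        if np.hypot(x/1000-Q[0],y/1000-Q[1])<.012: o.append((np.round([x,y],1),np.round(wh,1),round(a,1)))
    return o
E
python3 - <<'E'
from meas import *
L=lambda n:{k:v for k,v in np.load(n).items()}
a=L('w1.npz');b=L('w2.npz')
for c in(a,b): c['fov_y']=float(c['fov_y']);c['cx']=float(c['cx']);c['cy']=float(c['cy'])
print('RL',near(a,steel(a,(239,133)),.028)); k=steel(b,(154,166),30); print('RS',near(b,k,.019))
print('SQ',extent(b,steel(b,(275,105)),.036)); 
for c,p in((a,(97,193)),(b,(446,57))): print('LO',extent(c,steel(c,p),.026))
for n,c,p in(('dL',a,(252,278)),('dRS',a,(415,246)),('dRL',b,(237,304)),('dSQ',b,(390,247))):
    print(n); [print('  ',*o) for o in drawing(c,p,n)]
for nm,c,ps in(('w1',a,[(239,133),(97,193)]),('w2',b,[(154,166),(275,105),(446,57)])):
    im=c['img'][:,:,::-1].copy(); cv2.drawContours(im,[steel(c,p,30 if p[0]==154 else 45).reshape(-1,1,2) for p in ps],-1,(0,0,255),1)
    cv2.imwrite(f'pics/{nm}o.png',im)
i=np.hstack([cv2.imread('pics/w1o.png')[80:240,40:290],cv2.imread('pics/w2o.png')[20:200,110:510][:160]])
cv2.imwrite('pics/o.png',cv2.resize(i,(800,800*160//650)))
E
```

```text
RL (array([0.43393695, 0.17439659]), np.float64(0.0005383532455965324))
RS (array([ 0.42735646, -0.31815323]), np.float64(0.00037273531644963496))
SQ (array([ 0.41688494, -0.17638345]), array([0.04898966, 0.04933885]), np.float64(70.82843017578125))
LO (array([0.43314435, 0.00107689]), array([0.08500449, 0.03273925]), np.float64(65.22161865234375))
LO (array([0.43218939, 0.00134033]), array([0.08556338, 0.03138757]), np.float64(64.95551300048828))
dL
   [590.8 116.2] [9.3 7.6] 73.6
   [596.2 118.3] [28.3 82. ] 6.2
   [596.1 118.6] [34.4 88.3] 5.1
dRS
   [624.2 316.7] [10.6  3.4] 43.0
   [627.  312.8] [34.3 34.2] 80.7
   [627.  313.5] [40.6 39.8] 43.5
dRL
   [ 620.4 -295.2] [ 3.4 10.8] 66.9
   [ 610.1 -313.4] [ 6.9 22.2] 45.4
   [ 616.1 -306.9] [52.7 50.7] 72.2
   [ 616.7 -306.8] [58.1 58.6] 65.1
dSQ
   [ 610.2 -120. ] [ 4.8 18.6] 73.4
   [612.7 -98.7] [22.4  7.7] 2.9
   [ 622.2 -109.3] [50.3 67.6] 89.5
```

View pics/o.png

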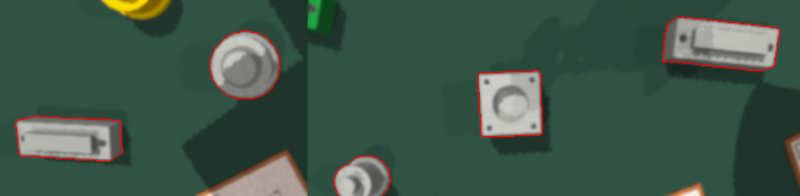

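All are measured well, with sizes matching. The square's drawing outline merged with other lines, so I'll re-check it on approach. Picking the square first, since the yaw is already nearly aligned.

```bash
python3 -m jog '[[-1,0.026,-0.0025,0.02,-2.2],[-1,0.026,-0.0025,0.04,0],[-1,0.0254,-0.0025,0.04,0],[-1,0,0,0.04,0],[-1,0,0,0.03,0]]' >/dev/null
python3 -m jog '[[-1,0,0,0.02,0],[-1,0,0,0.02,0],[-1,0,0,0.016,0],[-1,0,0,0,0],[-1,0,0,0,0]]'
python3 - <<'E'
from h import *
cam('wrist','w3.png')
E
```

```text
clock: 3.55
tcp_pos: [0.4224, -0.1771, 0.026]
orientation: [-0.001, 0.164, 0.986, 0.001]
wrist_force: [0.2, -0.3, 0.6]
finger_gap: 0.0855
grip_force: 0.0
```

View pics/w3.png

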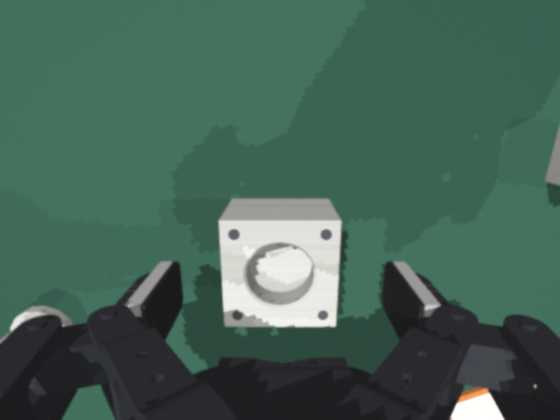

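The square (280,272) is centred between the pads and aligned. I'll finish the descent, close and lift.

```bash
python3 -m jog '[[-1,0.005,-0.001,0.005,0],[-1,0,0,0.004,0],[0.5,0,0,0,0],[1,0,0,0,0],[1,0,0,0,0]]' 60
python3 -m jog '[[1,0,0,0,0],[1,0,0,0,0],[1,0,0,0,0],[1,0,0,0,0],[1,0,0,0,0]]' 60
python3 -m jog '[[1,0,0,-0.01,0],[1,0,0,-0.02,0],[1,0,0,-0.03,0],[1,0,0,-0.04,0],[1,0,0,0,0]]' 60
python3 - <<'E'
from h import *
cam('wrist','w4.png')
E
```

```text
clock: 4.02
tcp_pos: [0.4181, -0.179, 0.0176]
orientation: [0.0, 0.166, 0.986, -0.0]
wrist_force: [-0.5, -0.4, 0.2]
finger_gap: 0.0518
grip_force: 0.0
clock: 4.43
tcp_pos: [0.4184, -0.1787, 0.0179]
orientation: [0.001, 0.166, 0.986, 0.0]
wrist_force: [0.2, 3.2, 5.8]
finger_gap: 0.0452
grip_force: 63.1
clock: 4.85
tcp_pos: [0.4205, -0.1807, 0.1227]
orientation: [0.004, 0.166, 0.986, -0.002]
wrist_force: [2.4, -1.3, -5.7]
finger_gap: 0.0451
grip_force: 64.1
```

View pics/w4.png

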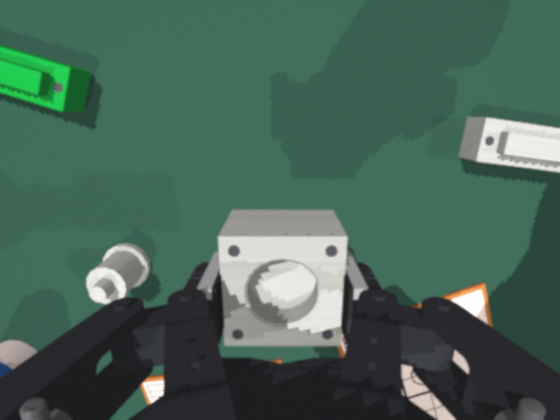

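The square is held (gap 45 mm, grip 64 N). Its corner holes are at (234,251), (332,251), (237,335) and (327,335), which give the in-hand offset. I'm also getting the square outline from its heavy lines.

```bash
cat >> meas.py <<'E'
def LD(n):
    c={k:v for k,v in np.load(n).items()}
    for k in('fov_y','cx','cy'): c[k]=float(c[k])
    return c
def heavy(c,px,half,thr):
    # paper patch rectified to 0.25 mm/px around px on z=.004
    Q=ray(c,[px],.004)[0,:2]; n=int(half*8000)
    j,i=np.meshgrid(np.arange(n),np.arange(n)); X=Q[0]-half+j*.00025; Y=Q[1]-half+i*.00025
    uv=proj(c,np.c_[X.ravel(),Y.ravel(),np.full(n*n,.004)]).reshape(n,n,2).astype(np.float32)
    g=cv2.cvtColor(c['img'],cv2.COLOR_RGB2GRAY); p=cv2.remap(g,uv[...,0],uv[...,1],cv2.INTER_CUBIC)
    bg=cv2.morphologyEx(p,cv2.MORPH_CLOSE,np.ones((25,25))); m=((p<thr*bg)*255).astype(np.uint8)
    cs,_=cv2.findContours(m,cv2.RETR_LIST,cv2.CHAIN_APPROX_NONE)
    for k in cs:
        (x,y),wh,a=cv2.minAreaRect(k)
        if min(wh)>60: print(np.round([(Q[0]-half)*1e3+x*.25,(Q[1]-half)*1e3+y*.25],1),np.round(np.array(wh)*.25,1),round(a,1))
    return p,m
E
python3 - <<'E'
from meas import *
b=LD('w2.npz')
for t in(.6,.7,.8): print(t); heavy(b,(390,247),.04,t)
c=cam('wrist'); s=env.get_state()
P=ray(c,[(234,251),(332,251),(237,335),(327,335)],.141)[:,:2]
th=2*np.arctan2(s['orientation'][2],s['orientation'][1]); x=np.array([np.cos(th),np.sin(th)]); y=np.array([np.sin(th),-np.cos(th)])
print(np.degrees(th),y); d=P.mean(0)-s['tcp_pos'][:2]; print('hand offset tool x,y mm',d@x*1e3,d@y*1e3, P)
E
```

```text
0.6
0.7
[ 613.2 -109.2] [48.1 49. ] 1.0
0.8
[ 613.3 -109.3] [49.5 49.8] 1.6
160.88212248288144 [0.32751273 0.94484677]
hand offset tool x,y mm 2.2272781759643356 -0.3050096549466987 [[ 0.39446801 -0.1892642 ]
 [ 0.40557549 -0.15700899]
 [ 0.42689136 -0.2008292 ]
 [ 0.43797999 -0.16856521]]
```

```bash
python3 -m jog '[[1,0,0,0,-5],[1,0,0,0,-5],[1,0,0,0,-5],[1,0,0,0,-4.9],[1,-0.0245,0.0086,0,0]]' >/dev/null
python3 -m jog '[[1,-0.0245,0.0086,0,0],[1,-0.0245,0.0086,0,0],[1,-0.0245,0.0086,0,0],[1,-0.0245,0.0086,0,0],[1,-0.0245,0.0086,0,0]]' >/dev/null
python3 -m jog '[[1,-0.0245,0.0086,0,0],[1,-0.0245,0.0086,0.02,0],[1,0,0,0.025,0],[1,0,0,0.025,0],[1,0,0,0,0]]'
python3 -m jog '[[1,0,0,0,0],[1,0,0,0,0]]'
```

```text
clock: 6.2
tcp_pos: [0.6065, -0.1049, 0.0379]
orientation: [-0.008, -0.007, 1.0, 0.002]
wrist_force: [-3.4, 0.1, -8.3]
finger_gap: 0.0447
grip_force: 64.3
clock: 6.37
tcp_pos: [0.612, -0.1072, 0.0464]
orientation: [-0.001, -0.007, 1.0, 0.0]
wrist_force: [-0.0, -0.6, -7.0]
finger_gap: 0.0448
grip_force: 64.5
```

```bash
python3 -m jog '[[1,-0.0034,-0.002,0.004,0],[1,0,0,0.006,0],[1,0,0,0.006,0],[1,0,0,0.004,0],[1,0,0,0,0]]'
python3 -m jog '[[1,0,0,0.002,0],[1,0,0,0,0],[1,0,0,0,0]]'
```

```text
clock: 6.78
tcp_pos: [0.6154, -0.109, 0.0263]
orientation: [-0.001, -0.007, 1.0, 0.0]
wrist_force: [0.2, 0.2, -7.3]
finger_gap: 0.0451
grip_force: 64.6
clock: 7.03
tcp_pos: [0.6164, -0.1092, 0.0254]
orientation: [0.0, -0.007, 1.0, 0.0]
wrist_force: [0.4, 0.8, -6.7]
finger_gap: 0.0452
grip_force: 64.6
```

```bash
python3 -m jog '[[1,0.001,0,0.002,0],[1,0,0,0.001,0],[1,0,0,0,0],[1,0,0,0,0]]'
python3 -m jog '[[1,0,0,0.001,0],[1,0,0,0,0],[1,0,0,0,0]]'
```

```text
clock: 7.37
tcp_pos: [0.6152, -0.1092, 0.0222]
orientation: [-0.0, -0.007, 1.0, 0.0]
wrist_force: [0.2, -0.3, -6.9]
finger_gap: 0.045
grip_force: 64.6
clock: 7.62
tcp_pos: [0.6155, -0.1092, 0.022]
orientation: [0.0, -0.007, 1.0, -0.0]
wrist_force: [-2.9, 0.5, -0.0]
finger_gap: 0.0454
grip_force: 65.2
```

The weight has transferred to the board (Fz 0). Releasing, rising and heading for the long insert.

```bash
python3 -m jog '[[0.3,0,0,0,0],[0,0,0,0,0],[-1,0,0,0,0],[-1,0,0,0,0],[-1,0,0,0,0]]' |grep -E 'gap|force'
python3 -m jog '[[-1,0,0,-0.02,0],[-1,0,0,-0.03,0],[-1,0,0,-0.035,0],[-1,0,0,-0.035,0],[-1,0,0,-0.02,0]]' >/dev/null
python3 -m jog '[[-1,0.0227,0.0141,0,0],[-1,0.0227,0.0141,0,0],[-1,0.0227,0.0141,0,0],[-1,0.0227,0.0141,0,0],[-1,0.0227,0.0141,0,0]]' >/dev/null
python3 -m jog '[[-1,0.0227,0.0141,0,0],[-1,0.0227,0.0141,0,0],[-1,0.0227,0.0141,0,0],[-1,0,0,0,0],[-1,0,0,0,0]]'
python3 - <<'E'
from meas import *
c=cam('wrist','w5.png'); np.savez('w5.npz',**{k:np.array(v) for k,v in c.items()})
E
```

```text
wrist_force: [-0.1, 1.0, -0.2]
finger_gap: 0.0795
grip_force: 0.0
clock: 9.28
tcp_pos: [0.4318, 0.0015, 0.1619]
orientation: [0.001, -0.008, 1.0, -0.0]
wrist_force: [-0.2, -0.6, -0.4]
finger_gap: 0.0857
grip_force: 0.0
```

View pics/w5.png

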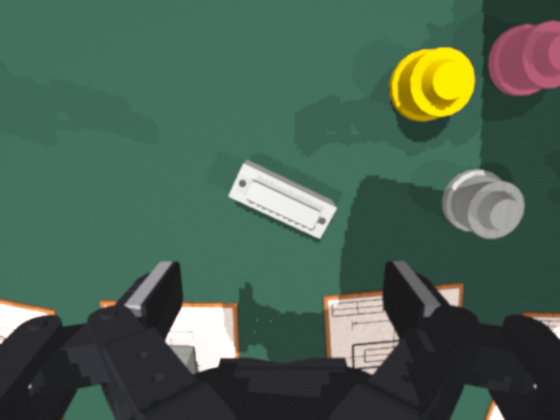

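The released square stands upright at (185,360), and the long bar is at (283,200) as expected. Turning and descending onto the long bar.

```bash
for i in 1 2; do python3 -m jog '[[-1,0,0,0.01,-6.42],[-1,0,0,0.01,-6.42],[-1,0,0,0.01,-6.42],[-1,0,0,0.01,-6.42],[-1,0,0,0.01,-6.42]]' >/dev/null; done
python3 -m jog '[[-1,0,0,0.01,0],[-1,0,0,0,0],[-1,0,0,0,0]]'
```

```text
clock: 10.42
tcp_pos: [0.433, 0.0005, 0.051]
orientation: [-0.0, -0.537, 0.844, 0.0]
wrist_force: [0.4, -0.3, -0.2]
finger_gap: 0.0853
grip_force: 0.0
```

```bash
python3 -m jog '[[-1,0,0,0.015,0],[-1,0,0,0.012,0],[-1,0,0,0.01,0],[-1,0,0,0,0],[0.3,0,0,0,0]]' 60 |grep pos
python3 -m jog '[[1,0,0,0,0],[1,0,0,0,0],[1,0,0,0,0],[1,0,0,0,0],[1,0,0,0,0]]' 60 |grep pos
python3 -m jog '[[1,0,0,0,0],[1,0,0,0,0],[1,0,0,0,0],[1,0,0,0,0],[1,0,0,0,0]]' 60
python3 -m jog '[[1,0,0,-0.01,0],[1,0,0,-0.02,0],[1,0,0,-0.03,0],[1,0,0,-0.03,0],[1,0,0,0,0]]' 60
python3 -m jog '[[1,0,0,0,0],[1,0,0,0,0]]' 60
python3 - <<'E'
from meas import *
c=cam('wrist','w6.png'); np.savez('w6.npz',**{k:np.array(v) for k,v in c.items()})
E
```

```text
tcp_pos: [0.4327, 0.0008, 0.0146]
tcp_pos: [0.4328, 0.001, 0.0151]
clock: 11.67
tcp_pos: [0.4328, 0.001, 0.0151]
orientation: [0.001, -0.537, 0.843, -0.0]
wrist_force: [-1.4, 1.0, 5.8]
finger_gap: 0.0294
grip_force: 61.8
clock: 12.08
tcp_pos: [0.4348, 0.0007, 0.1084]
orientation: [0.002, -0.537, 0.843, -0.002]
wrist_force: [2.2, 0.7, -6.8]
finger_gap: 0.0285
grip_force: 61.2
clock: 12.25
tcp_pos: [0.4308, 0.0013, 0.1028]
orientation: [-0.001, -0.537, 0.843, 0.001]
wrist_force: [-0.5, -0.6, -8.1]
finger_gap: 0.029
grip_force: 61.1
```

View pics/w6.png

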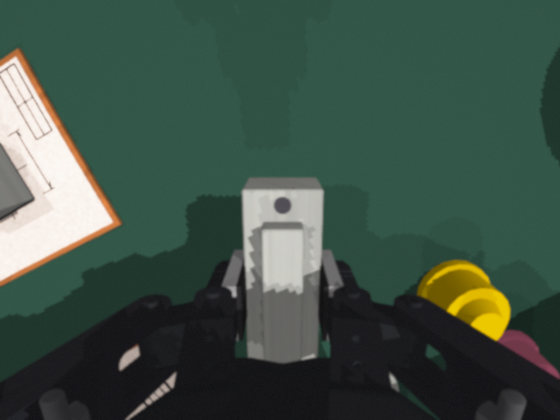

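The long bar is held. Its near end edge midpoint is at (283,190). Computing the in-hand offset and the move.

```bash
cat >> meas.py <<'E'
def ax(s):
    th=2*np.arctan2(s['orientation'][2],s['orientation'][1]); return th,np.array([np.cos(th),np.sin(th)]),np.array([np.sin(th),-np.cos(th)])
def goto(tgt,thdeg,off=(0,0)):
    """shift (tool axes after turn) and turn to bring tcp+off to tgt"""
    s=env.get_state(); th,_,_=ax(s); t=np.radians(thdeg); x=np.array([np.cos(t),np.sin(t)]); y=np.array([np.sin(t),-np.cos(t)])
    d=np.array(tgt)-off[0]*x-off[1]*y; e=d-s['tcp_pos'][:2]
    print('turn',round(((np.degrees(th)-thdeg)+180)%360-180,2),'tx,ty mm',np.round([e@x*1e3,e@y*1e3],1),'tcp tgt',np.round(d,4),'z',round(s['tcp_pos'][2],4))
E
python3 - <<'E'
from meas import *
c=LD('w6.npz'); s=env.get_state(); _,x,y=ax(s)
d=ray(c,[(283,190)],.1137)[0,:2]-s['tcp_pos'][:2]; o=(d@x-.042,d@y); print(np.round(o,4))
heavy(LD('w1.npz'),(252,278),.056,.7)
goto((.5961,.1184),275.5,(o[0],0))
E
```

```text
[-0.0008 -0.001 ]
[596.1 118.1] [29.4 82.8] 6.3
[595.9 118.6] [33.  87.1] 5.5
turn -30.51 tx,ty mm [ -99.7 -176.3] tcp tgt [0.5962 0.1176] z 0.1023
```

```bash
python3 -m jog '[[1,0,0,0,-6.1],[1,0,0,0,-6.1],[1,0,0,0,-6.1],[1,0,0,0,-6.1],[1,0,0,0,-6.1]]' >/dev/null
python3 -m jog '[[1,-0.0142,-0.0252,0,0],[1,-0.0142,-0.0252,0,0],[1,-0.0142,-0.0252,0,0],[1,-0.0142,-0.0252,0,0],[1,-0.0142,-0.0252,0,0]]' >/dev/null
python3 -m jog '[[1,-0.0142,-0.0252,0,0],[1,-0.0142,-0.0252,0.02,0],[1,0,0,0.025,0],[1,0,0,0.015,0],[1,0,0,0,0]]'>/dev/null
python3 -m jog '[[1,0,0,0,0],[1,0,0,0,0],[1,0,0,0,0]]'
python3 -c "
from meas import *
goto((.5961,.1184),275.5,(-.0008,0))"
```

```text
clock: 13.8
tcp_pos: [0.5989, 0.1167, 0.0452]
orientation: [-0.001, 0.74, -0.673, 0.001]
wrist_force: [0.4, 0.3, -7.4]
finger_gap: 0.0285
grip_force: 62.1
turn -0.03 tx,ty mm [-1.2  2.7] tcp tgt [0.5962 0.1176] z 0.0452
```

```bash
python3 -m jog '[[1,-0.0012,0.0027,0.008,0],[1,0,0,0.008,0],[1,0,0,0.006,0],[1,0,0,0,0],[1,0,0,0,0]]' >/dev/null
python3 -m jog '[[1,0,0,0.002,0],[1,0,0,0,0],[1,0,0,0,0]]'
python3 -c "
from meas import *
goto((.5961,.1184),275.5,(-.0008,0))"
```

```text
clock: 14.47
tcp_pos: [0.5957, 0.1178, 0.0204]
orientation: [-0.0, 0.74, -0.672, 0.0]
wrist_force: [-0.1, -0.6, -8.2]
finger_gap: 0.0285
grip_force: 62.2
turn -0.0 tx,ty mm [ 0.3 -0.5] tcp tgt [0.5962 0.1176] z 0.0204
```

```bash
python3 -m jog '[[1,0,-0.0004,0.001,0],[1,0,0,0,0],[1,0,0,0.0007,0],[1,0,0,0,0],[1,0,0,0,0]]'
```

```text
clock: 14.88
tcp_pos: [0.5961, 0.1179, 0.0191]
orientation: [-0.0, 0.74, -0.672, 0.0]
wrist_force: [-1.0, -0.3, -2.3]
finger_gap: 0.0288
grip_force: 62.9
```

```bash
python3 -m jog '[[1,0,0,0.0004,0],[1,0,0,0,0],[0.6,0,0,0,0],[0.4,0,0,0,0],[-1,0,0,0,0]]' |grep force
python3 -m jog '[[-1,0,0,0,0],[-1,0,0,0,0],[-1,0,0,-0.02,0],[-1,0,0,-0.03,0],[-1,0,0,-0.035,0]]' >/dev/null
python3 -m jog '[[-1,0,0,-0.035,0],[-1,-0.0103,0.0223,-0.02,0],[-1,-0.0103,0.0223,0,0],[-1,-0.0103,0.0223,0,0],[-1,-0.0103,0.0223,0,0]]' >/dev/null
python3 -m jog '[[-1,-0.0103,0.0223,0,0],[-1,-0.0103,0.0223,0,0],[-1,-0.0103,0.0223,0,0],[-1,0,0,0,6.8],[-1,0,0,0,6.8]]' >/dev/null
for i in 1 2; do python3 -m jog '[[-1,0,0,0,6.8],[-1,0,0,0,6.8],[-1,0,0,0,6.8],[-1,0,0,0,6.8],[-1,0,0,0,6.8]]' >/dev/null; done
python3 -m jog '[[-1,0,0,0,6.8],[-1,0,0,0,6.8],[-1,0,0,0,0],[-1,0,0,0,0]]'
python3 - <<'E'
from meas import *
c=cam('wrist','w7.png'); np.savez('w7.npz',**{k:np.array(v) for k,v in c.items()})
goto((.4339,.1744),180)
E
```

```text
wrist_force: [-0.8, 0.1, -1.0]
grip_force: 0.0
clock: 17.72
tcp_pos: [0.4339, 0.1747, 0.1583]
orientation: [0.0, -0.004, 1.0, 0.0]
wrist_force: [0.2, 0.3, -0.2]
finger_gap: 0.0854
grip_force: 0.0
turn 0.48 tx,ty mm [-0.1 -0.3] tcp tgt [0.4339 0.1744] z 0.1583
```

View pics/w7.png

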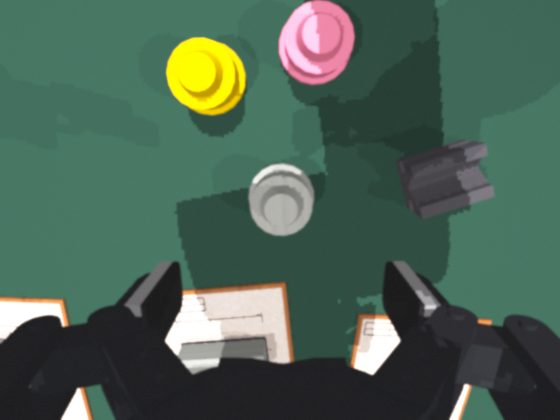

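The steel large round (281,200) is centred below the gripper, with pink (317,42), yellow (206,75) and the V-block (447,178) clear of it. The long insert stands on its drawing at (228,352). Descending and gripping.

```bash
python3 -c "
from meas import *
c=LD('w7.npz'); print(near(c,steel(c,(281,200)),.028))"
python3 -m jog '[[-1,0,0,0.03,0],[-1,0,0,0.03,0],[-1,0,0,0.03,0],[-1,0,0,0.02,0],[-1,0,0,0.015,0]]' >/dev/null
python3 -m jog '[[-1,0,0,0.008,0],[-1,0,0,0,0],[-1,0,0,0,0],[0.2,0,0,0,0],[0.5,0,0,0,0]]' 60
python3 -m jog '[[1,0,0,0,0],[1,0,0,0,0],[1,0,0,0,0],[1,0,0,0,0],[1,0,0,0,0]]' 60
python3 -m jog '[[1,0,0,0,0],[1,0,0,-0.01,0],[1,0,0,-0.02,0],[1,0,0,-0.03,0],[1,0,0,-0.03,0]]' 60
python3 -m jog '[[1,0,0,0,0],[1,0,0,0,0]]' 60
```

```text
(array([0.43323193, 0.17344735]), np.float64(0.0004522361735705514))
clock: 18.6
tcp_pos: [0.4347, 0.175, 0.0264]
orientation: [0.001, -0.003, 1.0, 0.0]
wrist_force: [0.4, 0.0, -0.8]
finger_gap: 0.0639
grip_force: 0.0
clock: 19.02
tcp_pos: [0.4346, 0.1746, 0.0266]
orientation: [0.001, -0.003, 1.0, -0.0]
wrist_force: [-0.4, -2.6, 7.7]
finger_gap: 0.046
grip_force: 60.6
clock: 19.43
tcp_pos: [0.4314, 0.1742, 0.1148]
orientation: [-0.002, -0.003, 1.0, -0.0]
wrist_force: [0.5, 0.8, -6.9]
finger_gap: 0.0462
grip_force: 63.5
clock: 19.6
tcp_pos: [0.4346, 0.1749, 0.1161]
orientation: [0.002, -0.003, 1.0, 0.0]
wrist_force: [-1.0, 0.7, -8.3]
finger_gap: 0.0463
grip_force: 64.2
```

```bash
for i in 1 2 3; do python3 -m jog '[[1,-0.0102,-0.0268,0,0],[1,-0.0102,-0.0268,0,0],[1,-0.0102,-0.0268,0,0],[1,-0.0102,-0.0268,0,0],[1,-0.0102,-0.0268,0,0]]' >/dev/null; done
python3 -m jog '[[1,-0.0102,-0.0268,0,0],[1,-0.0102,-0.0268,0,0],[1,-0.0102,-0.0268,0.015,0],[1,0,0,0.02,0],[1,0,0,0.02,0]]' >/dev/null
python3 -m jog '[[1,0,0,0.01,0],[1,0,0,0,0],[1,0,0,0,0],[1,0,0,0,0]]'
python3 -c "
from meas import *
heavy(LD('w2.npz'),(237,304),.04,.7)
goto((.6166,-.307),179.7,(.001,0))"
```

```text
clock: 21.6
tcp_pos: [0.6199, -0.3065, 0.0504]
orientation: [0.0, -0.003, 1.0, -0.0]
wrist_force: [-0.8, -1.0, -6.9]
finger_gap: 0.046
grip_force: 64.6
turn 0.63 tx,ty mm [ 2.3 -0.6] tcp tgt [ 0.6176 -0.307 ] z 0.0504
```

```bash
python3 -m jog '[[1,0.0023,-0.0006,0.007,0],[1,0,0,0.006,0],[1,0,0,0.004,0],[1,0,0,0,0],[1,0,0,0,0]]' >/dev/null
python3 -m jog '[[1,0,0,0.001,0],[1,0,0,0,0],[1,0,0,0,0]]'
```

```text
clock: 22.27
tcp_pos: [0.6175, -0.3074, 0.0324]
orientation: [0.0, -0.003, 1.0, -0.0]
wrist_force: [-0.5, -0.2, -6.1]
finger_gap: 0.0462
grip_force: 64.8
```

```bash
python3 -m jog '[[1,0,0,0.001,0],[1,0,0,0,0],[1,0,0,0.0008,0],[1,0,0,0,0],[1,0,0,0,0]]'
python3 -m jog '[[1,0,0,0.0004,0],[1,0,0,0,0],[1,0,0,0,0]]'
```

```text
clock: 22.68
tcp_pos: [0.6174, -0.3074, 0.0308]
orientation: [0.0, -0.003, 1.0, -0.0]
wrist_force: [-1.9, 0.2, -3.4]
finger_gap: 0.0463
grip_force: 65.2
clock: 22.93
tcp_pos: [0.6174, -0.3074, 0.0307]
orientation: [0.0, -0.003, 1.0, -0.0]
wrist_force: [-3.4, 0.9, 1.0]
finger_gap: 0.0464
grip_force: 65.4
```

```bash
python3 -m jog '[[0.3,0,0,0,0],[0,0,0,0,0],[-1,0,0,0,0],[-1,0,0,0,0],[-1,0,0,0,0]]' |grep force
python3 -m jog '[[-1,0,0,-0.02,0],[-1,0,0,-0.03,0],[-1,0,0,-0.035,0],[-1,0,0,-0.035,0],[-1,0.02,0,-0.01,0]]' >/dev/null
python3 -m jog '[[-1,0.025,-0.002,0,0],[-1,0.03,-0.002,0,0],[-1,0.03,-0.002,0,0],[-1,0.03,-0.002,0,0],[-1,0.025,-0.002,0,0]]' >/dev/null
python3 -m jog '[[-1,0.025,-0.002,0,0],[-1,0.01,0,0,0],[-1,0,0,0,0],[-1,0,0,0,0]]'
python3 - <<'E'
from meas import *
c=cam('wrist','w8.png'); np.savez('w8.npz',**{k:np.array(v) for k,v in c.items()})
goto((.4274,-.3182),180)
E
```

```text
wrist_force: [0.4, 0.8, -0.1]
grip_force: 0.0
clock: 24.52
tcp_pos: [0.423, -0.321, 0.1605]
orientation: [0.001, -0.002, 1.0, -0.0]
wrist_force: [0.6, 0.6, -0.2]
finger_gap: 0.0854
grip_force: 0.0
turn 0.3 tx,ty mm [-3.9  2.7] tcp tgt [ 0.4274 -0.3182] z 0.1604
```

View pics/w8.png

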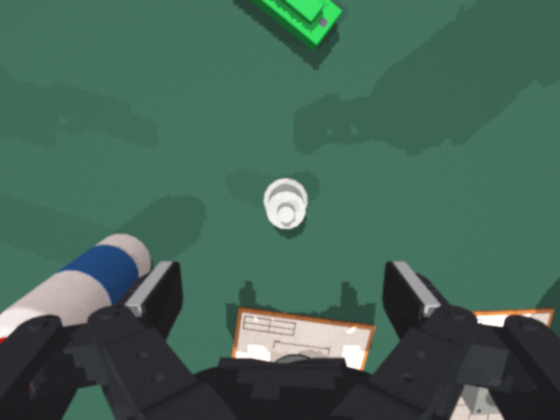

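The small round is at (286,203), centred. The spray can's foot is near (125,258), so I'm checking its clearance before descending.

```bash
python3 -c "
from meas import *
c=LD('w8.npz'); print('RS',near(c,steel(c,(286,203),30),.019)); P=ray(c,[(150,262),(125,234),(130,240),(152,275)],0.0)[:,:2]; print(np.round(P,3), np.round(ray(c,[(65,270),(135,300)],.03)[:,:2],3))"
```

```text
RS (array([ 0.42646262, -0.31873618]), np.float64(0.00038276686296133806))
[[ 0.489 -0.446]
 [ 0.461 -0.466]
 [ 0.467 -0.462]
 [ 0.503 -0.445]] [[ 0.485 -0.511]
 [ 0.512 -0.451]]
```

The can's near edge is at y≈-0.445, about 70 mm from the fingers. Clear to pick.

```bash
python3 -m jog '[[-1,-0.0036,0.0025,0.03,0],[-1,0,0,0.03,0],[-1,0,0,0.03,0],[-1,0,0,0.02,0],[-1,0,0,0.015,0]]' >/dev/null
python3 -m jog '[[-1,0,0,0.01,0],[-1,0,0,0,0],[-1,0,0,0,0],[0.2,0,0,0,0],[0.5,0,0,0,0]]' 40
python3 -m jog '[[0.7,0,0,0,0],[1,0,0,0,0],[1,0,0,0,0],[1,0,0,0,0],[1,0,0,0,0]]' 40 >/dev/null
python3 -m jog '[[1,0,0,0,0],[1,0,0,0,0],[1,0,0,0,0]]' 40
python3 -m jog '[[1,0,0,-0.01,0],[1,0,0,-0.02,0],[1,0,0,-0.03,0],[1,0,0,-0.035,0],[1,0,0,0,0]]' 40
python3 -m jog '[[1,0,0,0,0],[1,0,0,0,0]]'
```

```text
clock: 25.4
tcp_pos: [0.4271, -0.3187, 0.0262]
orientation: [0.001, -0.003, 1.0, -0.001]
wrist_force: [-1.3, 0.0, 0.0]
finger_gap: 0.0642
grip_force: 0.0
clock: 26.07
tcp_pos: [0.4264, -0.3184, 0.0258]
orientation: [0.001, -0.003, 1.0, -0.001]
wrist_force: [-0.2, 0.6, 6.2]
finger_gap: 0.0288
grip_force: 39.4
clock: 26.48
tcp_pos: [0.4285, -0.3203, 0.1264]
orientation: [0.003, -0.003, 1.0, -0.003]
wrist_force: [1.7, -0.9, -1.3]
finger_gap: 0.0283
grip_force: 40.2
clock: 26.65
tcp_pos: [0.4255, -0.3174, 0.1195]
orientation: [-0.0, -0.003, 1.0, 0.0]
wrist_force: [0.1, -0.5, -3.2]
finger_gap: 0.0288
grip_force: 40.2
```

```bash
for i in 1 2 3 4; do python3 -m jog '[[1,-0.0084,0.0263,0,0],[1,-0.0084,0.0263,0,0],[1,-0.0084,0.0263,0,0],[1,-0.0084,0.0263,0,0],[1,-0.0084,0.0263,0,0]]' >/dev/null; done
python3 -m jog '[[1,-0.0084,0.0263,0,0],[1,-0.0084,0.0263,0,0],[1,-0.0084,0.0263,0,0],[1,-0.0084,0.0263,0.015,0],[1,0,0,0.02,0]]' >/dev/null
python3 -m jog '[[1,0,0,0.02,0],[1,0,0,0.015,0],[1,0,0,0,0],[1,0,0,0,0],[1,0,0,0,0]]'
python3 -c "
from meas import *
heavy(LD('w1.npz'),(415,246),.03,.7)
goto((.627,.3132),180.3,(0,0))"
```

```text
clock: 29.15
tcp_pos: [0.624, 0.3141, 0.0495]
orientation: [-0.001, -0.003, 1.0, -0.0]
wrist_force: [1.3, 0.4, -2.6]
finger_gap: 0.0286
grip_force: 40.3
[624.7 313.8] [39.3 34.5] 78.7
turn -0.01 tx,ty mm [-3.  -0.9] tcp tgt [0.627  0.3132] z 0.0495
```

```bash
python3 -m jog '[[1,-0.003,-0.0009,0.007,0],[1,0,0,0.006,0],[1,0,0,0.004,0],[1,0,0,0,0],[1,0,0,0,0]]' >/dev/null
python3 -m jog '[[1,0,0,0.001,0],[1,0,0,0,0],[1,0,0,0,0]]'
```

```text
clock: 29.82
tcp_pos: [0.6274, 0.3136, 0.0323]
orientation: [0.0, -0.003, 1.0, 0.0]
wrist_force: [0.2, -1.3, -2.1]
finger_gap: 0.0283
grip_force: 40.3
```

```bash
python3 -m jog '[[1,0,0,0.001,0],[1,0,0,0,0],[1,0,0,0.001,0],[1,0,0,0,0],[1,0,0,0,0]]'
python3 -m jog '[[1,0,0,0.0005,0],[1,0,0,0,0],[1,0,0,0,0]]'
```

```text
clock: 30.23
tcp_pos: [0.6274, 0.3135, 0.03]
orientation: [0.0, -0.003, 1.0, 0.0]
wrist_force: [0.2, -0.3, -2.8]
finger_gap: 0.0286
grip_force: 40.6
clock: 30.48
tcp_pos: [0.6273, 0.3135, 0.0299]
orientation: [0.0, -0.003, 1.0, 0.0]
wrist_force: [-1.5, -0.3, 1.2]
finger_gap: 0.0283
grip_force: 40.8
```

```bash
python3 -m jog '[[0.6,0,0,0,0],[0.3,0,0,0,0],[-1,0,0,0,0],[-1,0,0,0,0],[-1,0,0,0,0]]' |grep force
python3 -m jog '[[-1,0,0,-0.02,0],[-1,0,0,-0.03,0],[-1,0,0,-0.035,0],[-1,0,0,-0.035,0],[-1,0.025,-0.025,-0.03,0]]' >/dev/null
python3 -m jog '[[-1,0.025,-0.025,-0.03,0],[-1,0.03,-0.025,-0.03,0],[-1,0.025,-0.025,-0.02,0],[-1,0,0,0,0],[-1,0,0,0,0]]'
python3 -c "
from meas import *
c=cam('wrist','v1.png'); np.savez('v1.npz',**{k:np.array(v) for k,v in c.items()})"
for i in 1 2 3; do python3 -m jog '[[-1,0,-0.027,0,0],[-1,0,-0.027,0,0],[-1,0,-0.027,0,0],[-1,0,-0.027,0,0],[-1,0,-0.027,0,0]]'>/dev/null; done
python3 -m jog '[[-1,0,0,0,0],[-1,0,0,0,0]]'
python3 -c "
from meas import *
c=cam('wrist','v2.png'); np.savez('v2.npz',**{k:np.array(v) for k,v in c.items()})
a=cv2.imread('pics/v1.png');b=cv2.imread('pics/v2.png'); i=np.vstack([a[60:360],b[60:360]]); cv2.imwrite('pics/v.png',i)"
```

```text
wrist_force: [0.7, 0.3, 0.4]
grip_force: 0.0
clock: 31.73
tcp_pos: [0.5326, 0.2212, 0.2515]
orientation: [0.002, -0.002, 1.0, 0.001]
wrist_force: [0.0, 0.2, 0.2]
finger_gap: 0.0851
grip_force: 0.0
clock: 33.2
tcp_pos: [0.5351, -0.1842, 0.2468]
orientation: [-0.001, -0.002, 1.0, 0.001]
wrist_force: [0.4, 0.2, -0.3]
finger_gap: 0.0853
grip_force: 0.0
```

View pics/v.png

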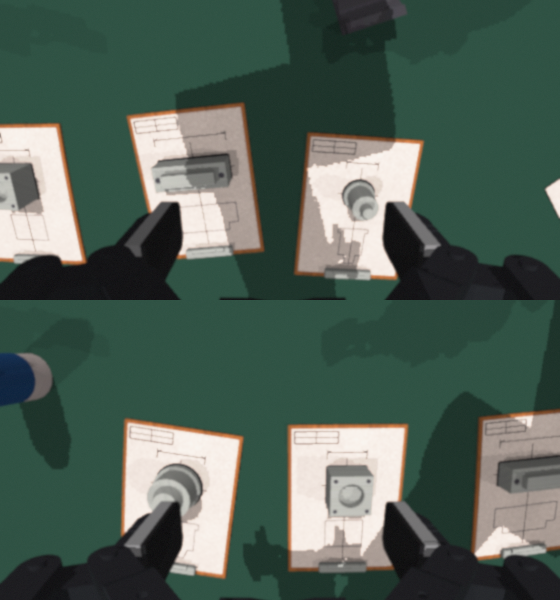

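All four stand upright on their own drawings: long (192,175), small (362,200), large (175,490) and square (350,490). The last picture is an enlarged check with the target outlines and board edges projected.

Run:
```python
from meas import *
t=np.linspace(0,2*np.pi,60)
ci=lambda r,z:np.c_[r*np.cos(t),r*np.sin(t),0*t+z]
re=lambda a,b,z:np.array([[a,b,z],[-a,b,z],[-a,-b,z],[a,-b,z],[a,b,z]])
J=[('v1',(.627,.3132),-6.5,[ci(.019,.004),ci(.019,.010),ci(.015,.042)]),
('v1',(.596,.1185),5.5,[re(.015,.042,.004),re(.015,.042,.03)]),
('v2',(.6166,-.307),-8.5,[ci(.028,.004),ci(.028,.012),ci(.024,.042)]),
('v2',(.6132,-.1092),.8,[re(.023,.023,.004),re(.023,.023,.04)])]
T=[]
for n,o,a,sh in J:
    c=LD(n+'.npz'); a=np.radians(a); R=np.array([[np.cos(a),-np.sin(a),0],[np.sin(a),np.cos(a),0],[0,0,1]])
    W=lambda P:np.array(P)@R.T+[o[0],o[1],0]
    q=proj(c,W([[-.03,0,.01]]))[0].astype(int); x0,y0=q[0]-66,q[1]-50; s=3
    im=cv2.resize(c['img'][y0:y0+100,x0:x0+132,::-1],None,fx=s,fy=s,interpolation=cv2.INTER_CUBIC)
    for i,P in enumerate(sh+[np.array([[.03,-.068,.004],[-.072,-.068,.004],[-.072,.068,.004],[.03,.068,.004]])]):
        uv=((proj(c,W(P))-[x0,y0]+.5)*s).astype(np.int32); cv2.polylines(im,[uv.reshape(-1,1,2)],False,[(0,0,255),(255,0,255),(0,255,0)][i] if i<len(sh) else (255,0,0),1)
    T.append(im)
cv2.imwrite('pics/chk.png',np.vstack([np.hstack(T[:2]),np.hstack(T[2:])]))
```

```text
(no output)
```

View pics/chk.png

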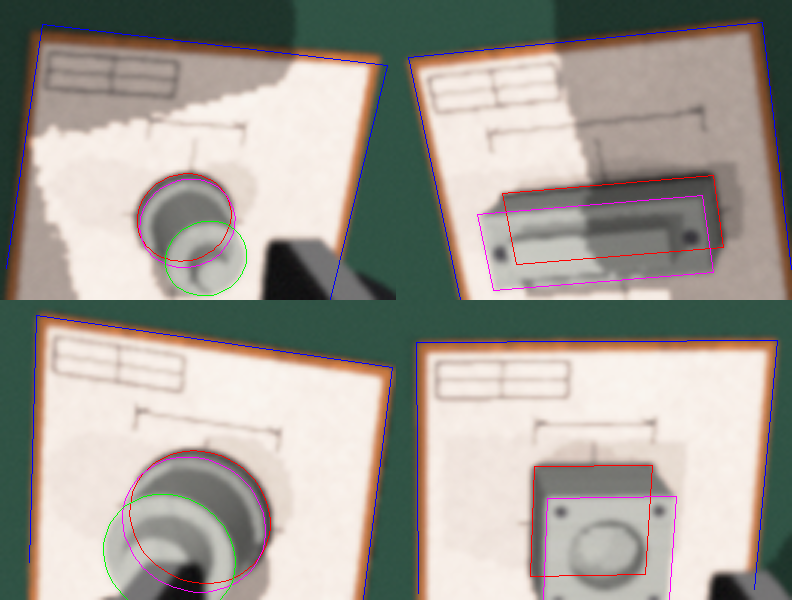

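The check shows that all four footprints agree with the target outlines, dimension lines and centre ticks to about 1 mm, and the square and long inserts are aligned with their outlines. The arm is clear, so I'm handing in.

```bash
python3 -c "
from workcell import env
print(env.hand_in())"
```

```text
the job is handed in; nothing more can be done
None
```

The job is handed in: all four inserts stand upright on their own drawings, centred to about 1 mm by my last camera check and turned to match their outlines, with the V-block and spray can not touched.

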